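# Change over hand-hone blocks in their push-push docks

## Task

The orange hone block is finished with: stand it in the empty dock and press it fully down until the catch holds it low. The blue block is next: push it down in its own dock so that the catch lets go and it pops up, and leave it standing there raised.

Things in the scene. Friction and masses are not known exactly. Their poses are not given: they have to be found in the camera images.
- orange_block: hand-hone block standing on the bench: upright bar 56 (its x) x 28 (its y) x 100 mm tall, orange cap on top, wood band, grey lower half; about 0.2 kg, grasp it across the 28 mm. Origin: centre of its underside, z up. It goes into a dock with its long side along the dock's x, either way round. A like block with a green cap is a bystander.
- blue_block: same block with a blue cap, 56 x 28 x 100 mm, standing caught low in the full dock at the start (top about 57 mm above the dock's rim). Origin: centre of its underside, z up.
- empty_dock: grey box fixed to the bench, rim 74 mm high, 66 mm across y, from 47 mm before (-x) to 67 mm behind (+x) the bay. Bay open at the top: shaft 70 (x) x 42 mm (y), mouth flared over the top 14 mm to 86 x 58. In it a sprung tray carries the block: tray top 48 mm above the bench when up (as at the start), about 31 when caught, 21 at the stop. Origin: centre of the bay at bench level, z up.
- full_dock: second, identical dock, with the blue block on its tray, caught at about 31 mm. Both catches: press fully to the stop (about 10 mm below the caught height) with 12 to 20 N, then let go. An up tray is then caught at about 31 mm; a caught tray comes all the way up to 48 mm. Until the stop is met pushing takes 3 to 10 N. Origin: centre of the bay at bench level, z up.
Things that resemble listed ones, but are neither listed nor needed, are in the scene too. What is shaped like the orange_block but yellow is not meant.

How it is judged (in metres and radians):
At the end, for the whole second after the job is handed in: At rest, within 15 mm of the bay centres and 10 degrees of upright: the orange block stands in the empty dock, held down by the catch (underside less than 36 mm above the bench); the blue block stands raised in its own dock (underside 42 to 54 mm above the bench) (z of orange_block in the frame of empty_dock below 0.036 m and horizontal distance between orange_block and empty_dock below 0.015 m and angle between each of orange_block, blue_block's own z axis and vertical below 0.17 rad and linear speed of each of orange_block, blue_block below 0.02 m/s and z of blue_block in the frame of full_dock between 0.042 and 0.054 m and horizontal distance between blue_block and full_dock below 0.015 m); the robot touches nothing.
It also fails if it takes over 53 s, if anything falls off the work surface, if the arm or the gripper's body presses on something with over 40 N, if the wrist force passes 120 N, or if a joint passes its speed limit or range.

## Robot

A 7-joint arm with a two-finger parallel gripper is mounted at the origin on the work surface. World frame = base frame: x ahead of the robot, y to its left, z up, the work surface at z = 0. Lengths are in m, angles in degrees, forces in N, time in s.
With the tool pointing down it reaches from about 0.425 to 0.875 m from the base axis. Payload 4.7 kg.
Tool frame: the origin (TCP) lies between the finger pads; the fingertips stand 8 mm ahead of it and the grasp point (between the pads) lies 11 mm behind it (env.tip_extent is the distance from the TCP to the fingertips, in m); z points along the fingers, y is the line along which they close (so a half turn about z gives the same grasp; the last joint's range is limited). The gripper opens to 87 mm and grips with 3 to 60 N. Pads are 19 mm wide; open, the fingers measure 117 mm over their backs; the gripper's body (75 mm by 190 mm) begins 51 mm behind the grasp point.
Start: joints at [-69.093, 18.392, -4.016, 83.108, 1.295, 78.541, -3.26], TCP at [0.223, 0.61, 0.231] pointing down, gripper open.
Joint ranges: [-163.93, 163.93], [-17.29, 119.83], [-79.2, 71.16], [3.27, 140.29], [-89.18, 269.18], [5.43, 117.66], [-154.24, 154.24]. Speed limits (degrees/s): [147.25, 147.25, 180, 180, 180, 180, 180].

## Interface

Orientations are given as [roll, pitch, yaw] about the fixed x, y, z axes, in that order (R = Rz(yaw) Ry(pitch) Rx(roll)).
In Python, from cell import sensors, vision, workorder, env gives the robot as it stands.
- The arm moves only by the tool drive_tool, never from a script. Its argument "moves" is a list of rows, each an object of numbers: "x", "y", "z": the shift along the tool's x, y, z in mm; "rx", "ry", "rz": the turn, a rotation vector about the tool's x, y, z in rad; "fingers": the closure, from -1 (fully open) to 1 (shut). In form: [{"x": .., "y": .., "z": .., "rx": .., "ry": .., "rz": .., "fingers": ..}, ...]. A call has 1 to 20 rows; each row is the pose to reach, as a shift and turn from the pose commanded when the call began, along the tool's axes at that moment; what a row does not reach only later rows make up. A row lasts 1/8 s, in which the tool goes at most 62.5 mm and 10.7 degrees, less where a joint would pass 70% of its speed; a pose out of reach is approached as far as the arm can. A call with a gripper value outside its range is refused whole. The fingers move at their own pace and stop on an object; "force" is the grip in N (left out, the last holds). Time passes only in rows, so rows that repeat a pose let the fingers close. It gives the time, the measured TCP pose, the force, the opening and the grip force at its end, in the units of the state.
- sensors.get_obs(): the state, without advancing time (a new reading comes with each control period).
- vision.read_camera(name): name is "scene" or "top" or "wrist"; returns a dict with "image" (400x640x3 uint8, red, green, blue), "fx", "fy", "cx", "cy" (pixels), "R" (3x3) and "t" (3): a world point X has camera coordinates R X + t. Camera axes: x right, y down, z forward; pixel columns grow to the right and rows downward; lengths in m; the calibration is good to about 2 mm. A picture is of the moment at which its call begins. There is no depth.
- workorder.sign_off(): hands the job in; it is judged then, once.
The state is a dict: "time_s": time; "qpos": joint angles; "joint_velocities": joint speeds; "effort": joint torques, N m; "tool_pos": TCP position; "tool_rot": TCP orientation; "force": force on the tool from outside, world axes, zero at the start; "wrist_torque": the same for the moment, N m; "grip_width": finger opening in m; "grasp_force": force on a finger pad.
Only numpy, scipy, OpenCV 4.12 (cv2) and the standard library are available. Lean on these libraries where they do the work, as an engineer would, in place of code of your own. Each camera call takes 0.05 s, during which the arm holds its last target. There are 200 camera calls.

## Working session

There is one attempt and no reset: what is moved stays moved. The work goes in short steps, Python scripts to look and compute and a tool call to move; the robot and the scene stay as the last step left them, time stands still between calls to the robot, and variables do not carry over. Pictures are saved under pics/ and viewed, at most 12 in all, crops included, and the job is handed in when it is done.

Besides the shell and the picture viewer there is one more tool, called in YAML: its name, and indented under it one key for each argument. drive_tool: Moves the arm, as the interface text tells. Its arguments: {"type":"object","properties":{"moves":{"type":"array"},"force":{"type":"number"}},"required":["moves"]}

```bash
mkdir -p pics; python3 - <<'E'
from cell import sensors, vision, workorder, env
import cv2,pickle
o=sensors.get_obs();print(o['time_s'],o['tool_pos'],o['tool_rot'],o['grip_width'])
for n in('scene','top'):
    d=vision.read_camera(n);pickle.dump(d,open(f'pics/{n}0.pkl','wb'));cv2.imwrite(f'pics/{n}0.png',d['image'][:,:,::-1])
    print(n,d['fx'],d['cx'],d['cy'],d['R'],d['t'])
E
```

```text
0.0 [0.22323932 0.609895   0.22945297] [-1.79890514e+02  5.77126923e-03  1.59899420e+02] 0.08725496973022617
scene 386.28671472601275 321.3015663505405 200.9156580461283 [[-0.76676062  0.64184272 -0.0107739 ]
 [ 0.52651918  0.61921394 -0.58253896]
 [-0.36722705 -0.4523406  -0.81273137]] [ 0.36300269 -0.24546855  1.06066603]
top 490.19673481570084 319.16075357496743 206.86276782695322 [[ 0.02288072 -0.9992793  -0.03028776]
 [-0.99892203 -0.02162762 -0.04107336]
 [ 0.04038871  0.0311949  -0.99869697]] [0.00414456 0.48249707 0.9752457 ]
```

View pics/scene0.png

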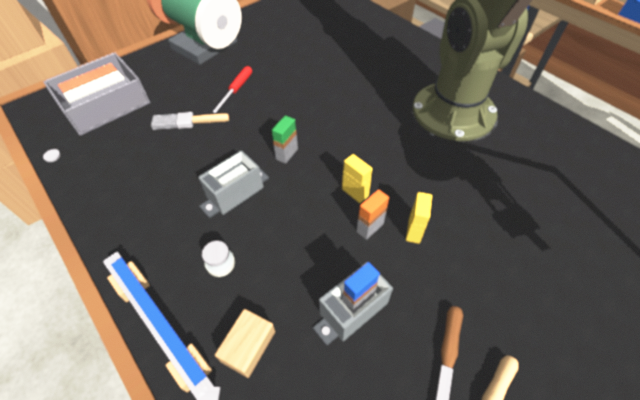

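View pics/top0.png

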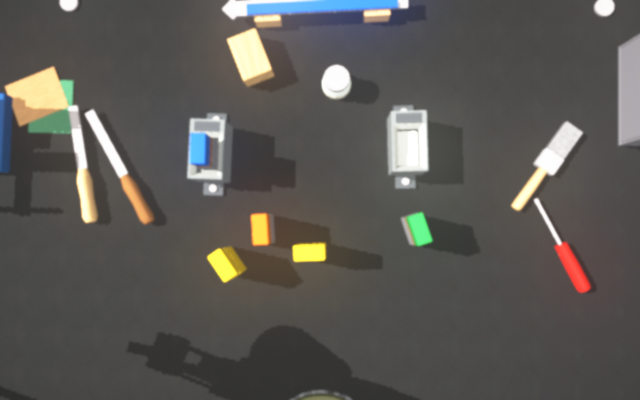

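The scene view shows the orange block at about (373,212), with yellow decoys on both sides. The empty dock is at (232,183) and the full dock at (357,300). In the top view they are at (262,229), (408,140) and (210,150). I'll enlarge both.

```bash
python3 - <<'E'
import cv2
a=cv2.imread('pics/top0.png')[95:285,180:440];cv2.imwrite('pics/tc.png',cv2.resize(a,None,fx=3,fy=3,interpolation=cv2.INTER_CUBIC))
a=cv2.imread('pics/scene0.png')[145:345,190:440];cv2.imwrite('pics/sc.png',cv2.resize(a,None,fx=3,fy=3,interpolation=cv2.INTER_CUBIC))
E
```

```text
(no output)
```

View pics/tc.png

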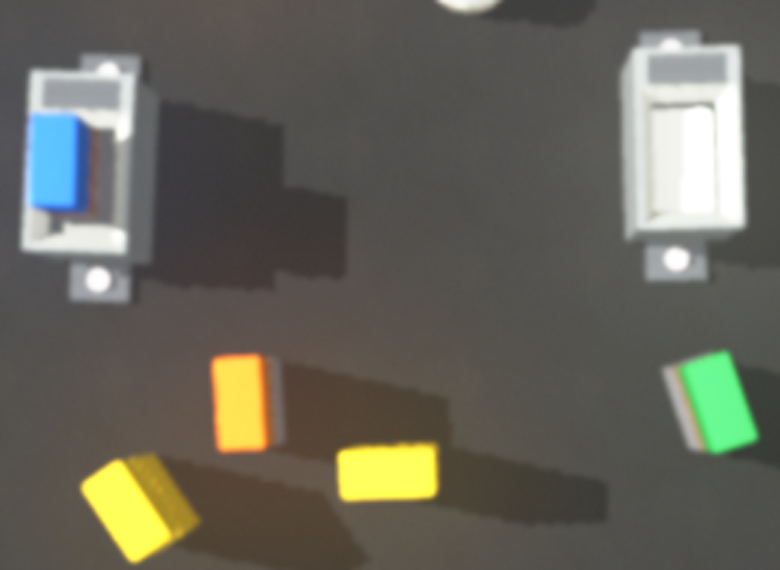

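View pics/sc.png

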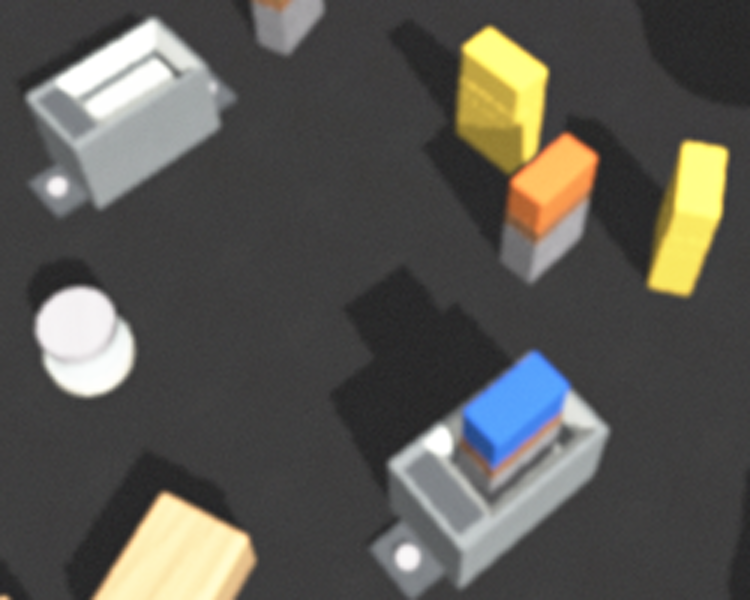

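```bash
cat > h.py <<'E'
import numpy as np,pickle,cv2
def P(d): return np.array([[d['fx'],0,d['cx']],[0,d['fy'],d['cy']],[0,0,1]])@np.c_[d['R'],d['t']]
def tri(Ps,uvs):
    A=[]
    for p,(u,v) in zip(Ps,uvs): A+= [u*p[2]-p[0],v*p[2]-p[1]]
    A=np.array(A);return np.linalg.lstsq(A[:,:3],-A[:,3],rcond=None)[0]
def onz(d,uv,z):
    r=d['R'].T@np.array([(uv[0]-d['cx'])/d['fx'],(uv[1]-d['cy'])/d['fy'],1]);c=-d['R'].T@d['t']
    return c+r*(z-c[2])/r[2]
E
python3 - <<'E'
from h import *
T=pickle.load(open('pics/top0.pkl','rb'));S=pickle.load(open('pics/scene0.pkl','rb'))
n=None
D={'orange':([(213,357),(263,354),(267,449),(217,452)],[(540,208),(510,183),(567,133),(598,156)],.1),
'blue':([(34,113),(82,116),(79,210),(31,207)],[(495,436),(463,407),(535,351),(569,383)],.131),
'empty':([(636,50),(741,46),(746,227),(634,232)],[(83,143),(30,98),(155,18),(214,76)],.074),
'full':([(32,71),(132,72),(125,254),(22,248)],[(462,538),(390,465),n,(607,430)],.074)}
for k,(a,b,z) in D.items():
    a=[(u/3+180,v/3+95) for u,v in a];b=[q and (q[0]/3+190,q[1]/3+145) for q in b]
    X=np.array([tri([P(T),P(S)],[p,q]) for p,q in zip(a,b) if q])
    for name,d,c in(('top',T,a),('scene',S,b)):
        Y=np.array([onz(d,p,z) if p else [np.nan]*3 for p in c]);
        e=Y[0]-Y[3];f=Y[0]-Y[1]
        print(k,name,'ctr',((Y[0]+Y[1]+Y[2]+Y[3])/4)[:2].round(4),'diag02',((Y[1]+Y[3])/2)[:2].round(4),'yaw',np.degrees(np.arctan2(e[1],e[0])).round(1),np.degrees(np.arctan2((Y[1]-Y[2])[1],(Y[1]-Y[2])[0])).round(1),'len',np.hypot(*e[:2]).round(3),np.hypot(*f[:2]).round(3))
    print(X.round(3).tolist(), X.mean(0))
E
```

```text
orange top ctr [0.4352 0.1194] diag02 [0.4352 0.1194] yaw 4.1 4.0 len 0.058 0.031
orange scene ctr [0.4361 0.1216] diag02 [0.4358 0.1217] yaw 4.8 5.1 len 0.058 0.027
[[0.463, 0.137, 0.098], [0.465, 0.107, 0.096], [0.407, 0.103, 0.096], [0.405, 0.133, 0.099]] [0.43495145 0.12001708 0.09730633]
blue top ctr [0.5764 0.2283] diag02 [0.5764 0.2283] yaw 0.1 0.0 len 0.056 0.029
blue scene ctr [0.5767 0.2303] diag02 [0.577  0.2309] yaw -4.0 -1.1 len 0.052 0.024
[[0.604, 0.242, 0.135], [0.604, 0.215, 0.127], [0.548, 0.216, 0.124], [0.549, 0.244, 0.128]] [0.57633347 0.22914091 0.12880574]
empty top ctr [ 0.6069 -0.1545] diag02 [ 0.6066 -0.1535] yaw 0.3 2.4 len 0.115 0.066
empty scene ctr [ 0.6062 -0.1499] diag02 [ 0.6079 -0.1458] yaw -5.0 3.8 len 0.106 0.061
[[0.66, -0.119, 0.078], [0.665, -0.186, 0.07], [0.552, -0.191, 0.071], [0.548, -0.122, 0.062]] [ 0.60623752 -0.15434439  0.0703948 ]
full top ctr [0.5857 0.2309] diag02 [0.5865 0.2313] yaw -1.3 -0.4 len 0.113 0.064
full scene ctr [nan nan] diag02 [0.5863 0.2325] yaw -4.0 nan len 0.109 0.059
[[0.641, 0.26, 0.082], [0.643, 0.199, 0.073], [0.53, 0.265, 0.072]] [0.60450838 0.24111344 0.07600156]
```

```bash
cat >> h.py <<'E'
from scipy.spatial.transform import Rotation as Ro
def go(x,y,z,yaw):
    "shift (mm) and rz for TCP target"
    from cell import sensors
    o=sensors.get_obs();R=Ro.from_euler('xyz',o['tool_rot'],degrees=True)
    s=R.inv().apply(np.array([x,y,z])-o['tool_pos'])*1000
    r=(R.inv()*Ro.from_euler('xyz',[180,0,yaw],degrees=True)).as_rotvec()
    print('at',o['time_s'],o['tool_pos'].round(4),o['tool_rot'].round(2),'F',o['force'].round(1),'w',round(o['grip_width'],4),'-> shift',s.round(1),'rot',r.round(4))
E
python3 -c "
from h import *
go(.5765,.229,.24,180)"
```

```text
at 0.1 [0.2232 0.6099 0.2296] [-179.9    0.   159.9] F [-0.9  0.6 -0.1] w 0.087 -> shift [-462.7 -236.4  -10. ] rot [-1.700e-03 -2.000e-04 -3.507e-01]
```

drive_tool:
  moves:
    - {"x": -40, "y": -20, "z": -10, "rz": -0.05, "fingers": -1}
    - {"x": -85, "y": -43, "z": -10, "rz": -0.1, "fingers": -1}
    - {"x": -130, "y": -66, "z": -10, "rz": -0.15, "fingers": -1}
    - {"x": -175, "y": -90, "z": -10, "rz": -0.2, "fingers": -1}
    - {"x": -220, "y": -113, "z": -10, "rz": -0.25, "fingers": -1}
    - {"x": -265, "y": -136, "z": -10, "rz": -0.3, "fingers": -1}
    - {"x": -310, "y": -159, "z": -10, "rz": -0.35, "fingers": -1}
    - {"x": -355, "y": -182, "z": -10, "rz": -0.35, "fingers": -1}
    - {"x": -400, "y": -205, "z": -10, "rz": -0.35, "fingers": -1}
    - {"x": -440, "y": -225, "z": -10, "rz": -0.35, "fingers": -1}
    - {"x": -463, "y": -236, "z": -10, "rz": -0.35, "fingers": -1}
    - {"x": -463, "y": -236, "z": -10, "rz": -0.35, "fingers": -1}
    - {"x": -463, "y": -236, "z": -10, "rz": -0.35, "fingers": -1}

```text
invalid input at $.moves[0]: expected keys x, y, z, rx, ry, rz, fingers
```

```bash
python3 - <<'E'
from h import *
from cell import vision
d=vision.read_camera('wrist');pickle.dump(d,open('pics/w1.pkl','wb'));cv2.imwrite('pics/w1.png',d['image'][:,:,::-1])
go(.5765,.229,.24,180)
p=P(d)
for X in [(.5765,.229,.131),(.4355,.12,.1)]: q=p@np.array([*X,1]);print(q[:2]/q[2],q[2])
E
```

```text
at 0.15 [0.2233 0.61   0.2297] [-1.7991e+02  1.0000e-02  1.5990e+02] F [ 0.5 -0.7 -1. ] w 0.0872 -> shift [-462.6 -236.5   -9.9] rot [-1.500e-03 -2.000e-04 -3.508e-01]
[128.30745992 559.68405438] 0.39713988250532084
[  8.38364954 476.72809703] 0.4000624945093767
```

View pics/w1.png

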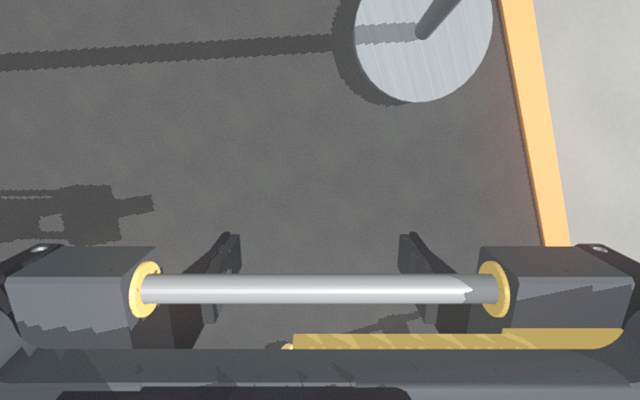

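The move was refused because every row needs all seven keys. This wrist view from the start pose shows only the gripper and bare bench.

drive_tool:
  moves:
    - {"x": -40, "y": -20, "z": -10, "rx": 0, "ry": 0, "rz": -0.05, "fingers": -1}
    - {"x": -85, "y": -43, "z": -10, "rx": 0, "ry": 0, "rz": -0.1, "fingers": -1}
    - {"x": -130, "y": -66, "z": -10, "rx": 0, "ry": 0, "rz": -0.15, "fingers": -1}
    - {"x": -175, "y": -90, "z": -10, "rx": 0, "ry": 0, "rz": -0.2, "fingers": -1}
    - {"x": -220, "y": -113, "z": -10, "rx": 0, "ry": 0, "rz": -0.25, "fingers": -1}
    - {"x": -265, "y": -136, "z": -10, "rx": 0, "ry": 0, "rz": -0.3, "fingers": -1}
    - {"x": -310, "y": -159, "z": -10, "rx": 0, "ry": 0, "rz": -0.35, "fingers": -1}
    - {"x": -355, "y": -182, "z": -10, "rx": 0, "ry": 0, "rz": -0.35, "fingers": -1}
    - {"x": -400, "y": -205, "z": -10, "rx": 0, "ry": 0, "rz": -0.35, "fingers": -1}
    - {"x": -440, "y": -225, "z": -10, "rx": 0, "ry": 0, "rz": -0.35, "fingers": 1}
    - {"x": -463, "y": -236, "z": -10, "rx": 0, "ry": 0, "rz": -0.35, "fingers": 1}
    - {"x": -463, "y": -236, "z": -10, "rx": 0, "ry": 0, "rz": -0.35, "fingers": 1}
    - {"x": -463, "y": -236, "z": -10, "rx": 0, "ry": 0, "rz": -0.35, "fingers": 1}

```text
time_s: 1.78
tool_pos: [0.576, 0.2312, 0.2402]
tool_rot: [180.0, -0.1, -179.9]
force: [-0.7, 0.3, 0.6]
grip_width: 0.0551
grasp_force: 0.0
```

```bash
python3 - <<'E'
from h import *
from cell import vision
d=vision.read_camera('wrist');pickle.dump(d,open('pics/w2.pkl','wb'));cv2.imwrite('pics/w2.png',d['image'][:,:,::-1])
go(.5765,.229,.15,180)
p=P(d)
for X in [(.5765,.229,.131),(.4355,.12,.1)]: q=p@np.array([*X,1]);print(q[:2]/q[2],q[2])
E
```

```text
at 1.825 [0.5759 0.2316 0.2404] [ 1.7995e+02 -5.0000e-02 -1.7990e+02] F [-0.7  0.3  0.3] w 0.0506 -> shift [-0.7 -2.7 90.4] rot [ 0.0009 -0.0009  0.0018]
[316.70164321 198.90700567] 0.2742804263248319
[183.65395017  23.34155045] 0.26384869823163715
```

View pics/w2.png

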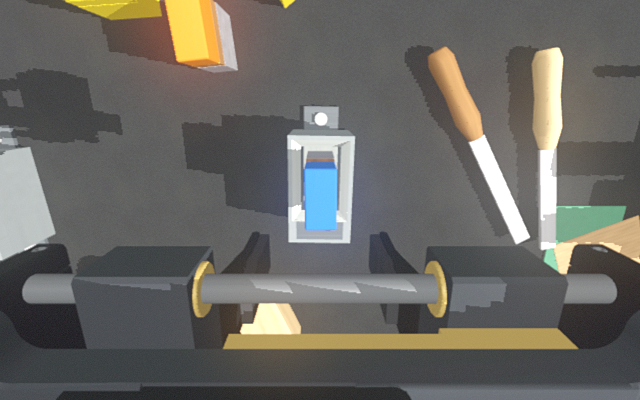

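The wrist view shows blue's top centred at (321,197), about 3 mm towards +y of the prediction. I'll use y = 0.2305 and descend to just above it.

drive_tool:
  moves:
    - {"x": -0.5, "y": -1, "z": 30, "rx": 0, "ry": 0, "rz": 0, "fingers": 1}
    - {"x": -0.5, "y": -1, "z": 60, "rx": 0, "ry": 0, "rz": 0, "fingers": 1}
    - {"x": -0.5, "y": -1, "z": 80, "rx": 0, "ry": 0, "rz": 0, "fingers": 1}
    - {"x": -0.5, "y": -1, "z": 92, "rx": 0, "ry": 0, "rz": 0, "fingers": 1}
    - {"x": -0.5, "y": -1, "z": 94, "rx": 0, "ry": 0, "rz": 0, "fingers": 1}
    - {"x": -0.5, "y": -1, "z": 94, "rx": 0, "ry": 0, "rz": 0, "fingers": 1}

```text
time_s: 2.58
tool_pos: [0.5781, 0.229, 0.1474]
tool_rot: [180.0, 0.1, 180.0]
force: [0.1, -0.4, 0.2]
grip_width: 0.0007
grasp_force: 0.0
```

drive_tool:
  moves:
    - {"x": 0, "y": 0, "z": 3, "rx": 0, "ry": 0, "rz": 0, "fingers": 1}
    - {"x": 0, "y": 0, "z": 6, "rx": 0, "ry": 0, "rz": 0, "fingers": 1}
    - {"x": 0, "y": 0, "z": 9, "rx": 0, "ry": 0, "rz": 0, "fingers": 1}
    - {"x": 0, "y": 0, "z": 12, "rx": 0, "ry": 0, "rz": 0, "fingers": 1}
    - {"x": 0, "y": 0, "z": 12, "rx": 0, "ry": 0, "rz": 0, "fingers": 1}

```text
time_s: 3.2
tool_pos: [0.5779, 0.2289, 0.1358]
tool_rot: [180.0, 0.0, 180.0]
force: [-2.4, -0.2, 6.2]
grip_width: 0.0004
grasp_force: 3.4
```

drive_tool:
  moves:
    - {"x": 0, "y": 0, "z": 2, "rx": 0, "ry": 0, "rz": 0, "fingers": 1}
    - {"x": 0, "y": 0, "z": 4, "rx": 0, "ry": 0, "rz": 0, "fingers": 1}
    - {"x": 0, "y": 0, "z": 6, "rx": 0, "ry": 0, "rz": 0, "fingers": 1}
    - {"x": 0, "y": 0, "z": 6, "rx": 0, "ry": 0, "rz": 0, "fingers": 1}

```text
time_s: 3.7
tool_pos: [0.5779, 0.2289, 0.1301]
tool_rot: [179.9, 0.1, 180.0]
force: [-2.7, -1.0, 7.3]
grip_width: 0.0006
grasp_force: 3.9
```

drive_tool:
  moves:
    - {"x": 0, "y": 0, "z": 1, "rx": 0, "ry": 0, "rz": 0, "fingers": 1}
    - {"x": 0, "y": 0, "z": 2, "rx": 0, "ry": 0, "rz": 0, "fingers": 1}
    - {"x": 0, "y": 0, "z": 2, "rx": 0, "ry": 0, "rz": 0, "fingers": 1}

```text
time_s: 4.08
tool_pos: [0.5783, 0.2291, 0.1295]
tool_rot: [179.9, 0.1, 180.0]
force: [-4.6, -1.1, 12.6]
grip_width: 0.0002
grasp_force: 6.2
```

drive_tool:
  moves:
    - {"x": 0, "y": 0, "z": 1, "rx": 0, "ry": 0, "rz": 0, "fingers": 1}
    - {"x": 0, "y": 0, "z": 1, "rx": 0, "ry": 0, "rz": 0, "fingers": 1}

```text
time_s: 4.32
tool_pos: [0.5786, 0.2292, 0.1295]
tool_rot: [179.9, 0.2, 180.0]
force: [-5.1, -2.1, 17.0]
grip_width: 0.0002
grasp_force: 8.2
```

drive_tool:
  moves:
    - {"x": 0, "y": 0, "z": -4, "rx": 0, "ry": 0, "rz": 0, "fingers": 1}
    - {"x": 0, "y": 0, "z": -10, "rx": 0, "ry": 0, "rz": 0, "fingers": 1}
    - {"x": 0, "y": 0, "z": -16, "rx": 0, "ry": 0, "rz": 0, "fingers": 1}
    - {"x": 0, "y": 0, "z": -22, "rx": 0, "ry": 0, "rz": 0, "fingers": 1}
    - {"x": 0, "y": 0, "z": -28, "rx": 0, "ry": 0, "rz": 0, "fingers": 1}
    - {"x": 0, "y": 0, "z": -34, "rx": 0, "ry": 0, "rz": 0, "fingers": 1}
    - {"x": 0, "y": 0, "z": -42, "rx": 0, "ry": 0, "rz": 0, "fingers": 1}
    - {"x": 0, "y": 0, "z": -70, "rx": 0, "ry": 0, "rz": 0, "fingers": 1}
    - {"x": 0, "y": 0, "z": -100, "rx": 0, "ry": 0, "rz": 0, "fingers": 0.0}
    - {"x": 0, "y": 0, "z": -110, "rx": 0, "ry": 0, "rz": 0, "fingers": -0.5}
    - {"x": 0, "y": 0, "z": -110, "rx": 0, "ry": 0, "rz": 0, "fingers": -0.5}

```text
time_s: 5.7
tool_pos: [0.5778, 0.2288, 0.2359]
tool_rot: [180.0, 0.1, 180.0]
force: [-0.1, 0.1, 0.1]
grip_width: 0.0231
grasp_force: 0.0
```

```bash
python3 - <<'E'
from h import *
from cell import vision
d=vision.read_camera('wrist');a=d['image'][100:260,240:400,::-1]
s=vision.read_camera('scene');b=s['image'][250:350,300:410,::-1]
pickle.dump(d,open('pics/w3.pkl','wb'))
a=cv2.resize(a,(400,400));b=cv2.resize(b,(400,400));cv2.imwrite('pics/c3.png',np.hstack([a,b]))
go(.4355,.12,.24,184.5)
p=P(d)
for z in (.121,.131,.148): q=p@np.array([.5765,.2295,z,1]);print(z,q[:2]/q[2])
E
```

```text
at 5.8 [0.577  0.2285 0.2342] [-1.7995e+02 -1.0000e-01  1.7996e+02] F [0.1 0.4 0.5] w 0.0305 -> shift [ 141.4 -108.6   -5.5] rot [-0.0008 -0.0018 -0.0793]
0.121 [320.15926806 194.83589783]
0.131 [320.18890809 198.16066117]
0.148 [320.24444274 204.39006053]
```

View pics/c3.png

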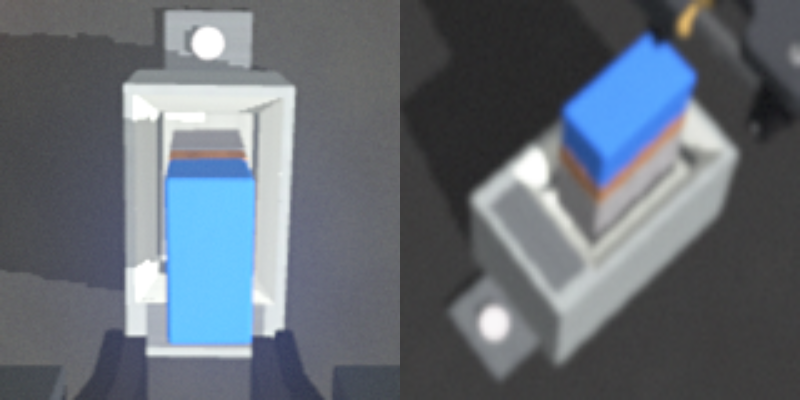

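Blue has popped up and stands upright. Next I'll hover over orange.

drive_tool:
  moves:
    - {"x": 35, "y": -27, "z": -4, "rx": 0, "ry": 0, "rz": -0.02, "fingers": -0.5}
    - {"x": 75, "y": -58, "z": -4, "rx": 0, "ry": 0, "rz": -0.04, "fingers": -0.5}
    - {"x": 115, "y": -88, "z": -4, "rx": 0, "ry": 0, "rz": -0.06, "fingers": -0.5}
    - {"x": 141, "y": -108, "z": -4, "rx": 0, "ry": 0, "rz": -0.08, "fingers": -0.5}
    - {"x": 141, "y": -108, "z": -4, "rx": 0, "ry": 0, "rz": -0.08, "fingers": -0.5}
    - {"x": 141, "y": -108, "z": -4, "rx": 0, "ry": 0, "rz": -0.08, "fingers": -0.5}

```text
time_s: 6.55
tool_pos: [0.4366, 0.1212, 0.239]
tool_rot: [180.0, -0.0, -175.5]
force: [-0.7, 1.1, 0.0]
grip_width: 0.0652
grasp_force: 0.0
```

```bash
python3 - <<'E'
from h import *
from cell import vision
d=vision.read_camera('wrist');a=d['image'][:,:,::-1]
pickle.dump(d,open('pics/w4.pkl','wb'))
a=cv2.resize(a[60:300,180:480],None,fx=2.5,fy=2.5,interpolation=cv2.INTER_CUBIC);cv2.imwrite('pics/c4.png',a)
go(.4355,.12,.08,184.5)
p=P(d);q=p@np.array([.4355,.12,.1,1]);print((q[:2]/q[2]-[180,60])*2.5)
E
```

```text
at 6.6 [0.4368 0.1214 0.2391] [-1.7999e+02 -2.0000e-02 -1.7543e+02] F [-0.1 -0.1 -0.4] w 0.0649 -> shift [  1.4  -1.2 159.1] rot [-0.0002 -0.0004  0.0012]
[345.36995617 319.91293495]
```

View pics/c4.png

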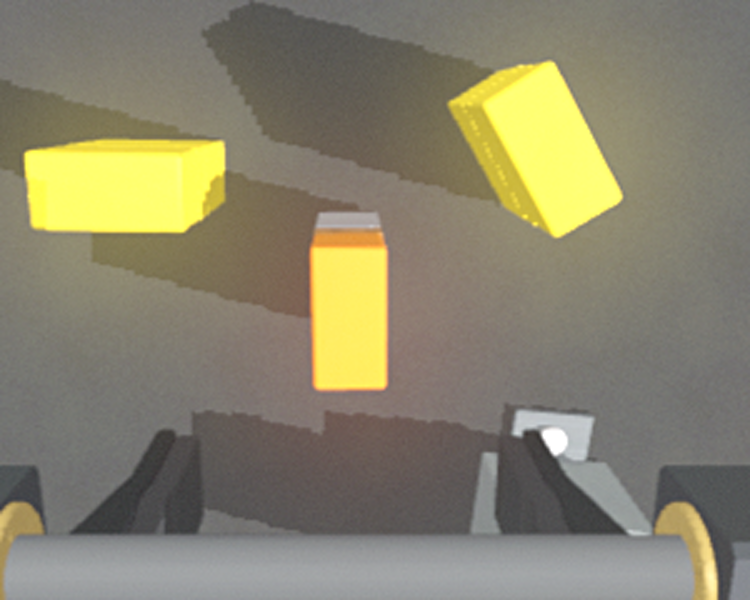

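Orange's top is centred at crop (349,317), putting it at about (0.4345, 0.1215), and its yaw is aligned. Descend and grasp.

drive_tool:
  moves:
    - {"x": 2, "y": 0, "z": 35, "rx": 0, "ry": 0, "rz": 0, "fingers": -0.5}
    - {"x": 2, "y": 0, "z": 75, "rx": 0, "ry": 0, "rz": 0, "fingers": -0.5}
    - {"x": 2, "y": 0, "z": 110, "rx": 0, "ry": 0, "rz": 0, "fingers": -0.5}
    - {"x": 2, "y": 0, "z": 140, "rx": 0, "ry": 0, "rz": 0, "fingers": -0.5}
    - {"x": 2, "y": 0, "z": 160, "rx": 0, "ry": 0, "rz": 0, "fingers": -0.5}
    - {"x": 2, "y": 0, "z": 170, "rx": 0, "ry": 0, "rz": 0, "fingers": -0.5}
    - {"x": 2, "y": 0, "z": 170, "rx": 0, "ry": 0, "rz": 0, "fingers": -0.5}
    - {"x": 2, "y": 0, "z": 170, "rx": 0, "ry": 0, "rz": 0, "fingers": 1}
    - {"x": 2, "y": 0, "z": 170, "rx": 0, "ry": 0, "rz": 0, "fingers": 1}
    - {"x": 2, "y": 0, "z": 170, "rx": 0, "ry": 0, "rz": 0, "fingers": 1}
    - {"x": 2, "y": 0, "z": 170, "rx": 0, "ry": 0, "rz": 0, "fingers": 1}
    - {"x": 2, "y": 0, "z": 170, "rx": 0, "ry": 0, "rz": 0, "fingers": 1}
    - {"x": 2, "y": 0, "z": 170, "rx": 0, "ry": 0, "rz": 0, "fingers": 1}
  force: 35

```text
time_s: 8.22
tool_pos: [0.4347, 0.1207, 0.0698]
tool_rot: [180.0, 0.0, -175.5]
force: [0.5, 0.3, 1.0]
grip_width: 0.0276
grasp_force: 34.9
```

drive_tool:
  moves:
    - {"x": 0, "y": 0, "z": -20, "rx": 0, "ry": 0, "rz": 0, "fingers": 1}
    - {"x": 0, "y": 0, "z": -60, "rx": 0, "ry": 0, "rz": 0, "fingers": 1}
    - {"x": 0, "y": 0, "z": -100, "rx": 0, "ry": 0, "rz": 0, "fingers": 1}
    - {"x": 0, "y": 0, "z": -140, "rx": 0, "ry": 0, "rz": 0, "fingers": 1}
    - {"x": -30, "y": -25, "z": -170, "rx": 0, "ry": 0, "rz": 0, "fingers": 1}
    - {"x": -65, "y": -55, "z": -170, "rx": 0, "ry": 0, "rz": 0, "fingers": 1}
    - {"x": -100, "y": -85, "z": -170, "rx": 0, "ry": 0, "rz": 0, "fingers": 1}
    - {"x": -135, "y": -115, "z": -170, "rx": 0, "ry": 0, "rz": 0, "fingers": 1}
    - {"x": -165, "y": -145, "z": -170, "rx": 0, "ry": 0, "rz": 0, "fingers": 1}
    - {"x": -180, "y": -165, "z": -170, "rx": 0, "ry": 0, "rz": 0, "fingers": 1}
    - {"x": -180, "y": -180, "z": -170, "rx": 0, "ry": 0, "rz": 0.03, "fingers": 1}
    - {"x": -180, "y": -180, "z": -170, "rx": 0, "ry": 0, "rz": 0.03, "fingers": 1}
    - {"x": -180, "y": -180, "z": -170, "rx": 0, "ry": 0, "rz": 0.03, "fingers": 1}

```text
time_s: 9.85
tool_pos: [0.6276, -0.0432, 0.2395]
tool_rot: [179.9, -0.0, -177.1]
force: [-0.1, 0.9, -2.5]
grip_width: 0.0278
grasp_force: 34.9
```

```bash
python3 - <<'E'
from h import *
from cell import vision
d=vision.read_camera('wrist');a=d['image'][:,:,::-1]
pickle.dump(d,open('pics/w5.pkl','wb'))
a=cv2.resize(a,(800,500),interpolation=cv2.INTER_CUBIC);cv2.imwrite('pics/c5.png',a)
go(.597,-.153,.24,182.5)
p=P(d)
for X in [(.597,-.153,.074),(.664,-.12,.074),(.664,-.186,.074),(.55,-.19,.074),(.55,-.12,.074)]:q=p@np.array([*X,1]);print((q[:2]/q[2])*1.25)
E
```

```text
at 9.9 [ 0.6277 -0.043   0.2397] [ 179.92    0.   -177.07] F [ 0.3  0.2 -1.7] w 0.0277 -> shift [  36.3 -108.3   -0.4] rot [0.0014 0.0001 0.0074]
[262.04629402 183.76455263]
[305.3406395  265.77404772]
[226.25184749 262.08871577]
[209.91586386 118.97348346]
[302.80502736 123.77312331]
```

View pics/c5.png

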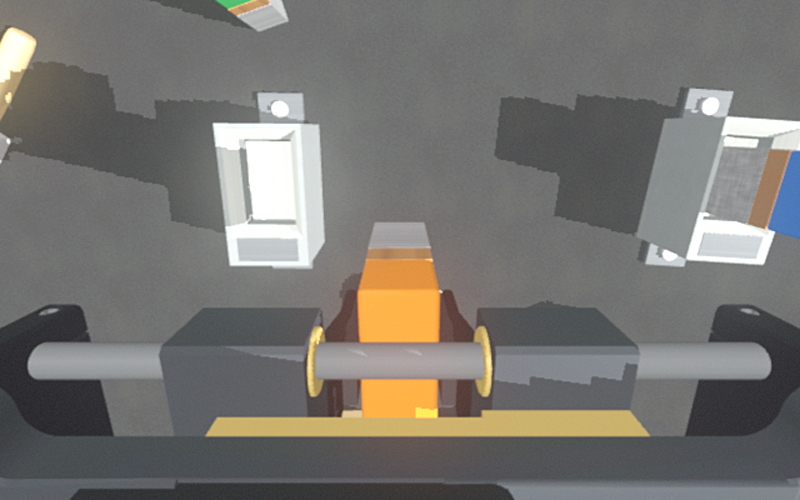

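```bash
python3 - <<'E'
from h import *
d=pickle.load(open('pics/w5.pkl','rb'));T=pickle.load(open('pics/top0.pkl','rb'))
for uv in [(230,264),(309,266),(214,124),(303,124)]: print(onz(d,(uv[0]/1.25,uv[1]/1.25),.074).round(4))
# tray-level / inner shaft corners at z=.06 (bottom of flare) in top view, tray edges
for uv in [(650,107),(712,107),(714,214),(652,216)]: print('T',onz(T,(uv[0]/3+180,uv[1]/3+95),.054).round(4))
a=cv2.resize(d['image'][80:230,150:280,::-1],None,fx=4,fy=4,interpolation=cv2.INTER_CUBIC);cv2.imwrite('pics/c6.png',a)
E
```

```text
[ 0.6655 -0.183   0.074 ]
[ 0.664  -0.1169  0.074 ]
[ 0.5535 -0.1872  0.074 ]
[ 0.5502 -0.1199  0.074 ]
T [ 0.6303 -0.1322  0.054 ]
T [ 0.631  -0.1717  0.054 ]
T [ 0.5623 -0.174   0.054 ]
T [ 0.5602 -0.1346  0.054 ]
```

View pics/c6.png

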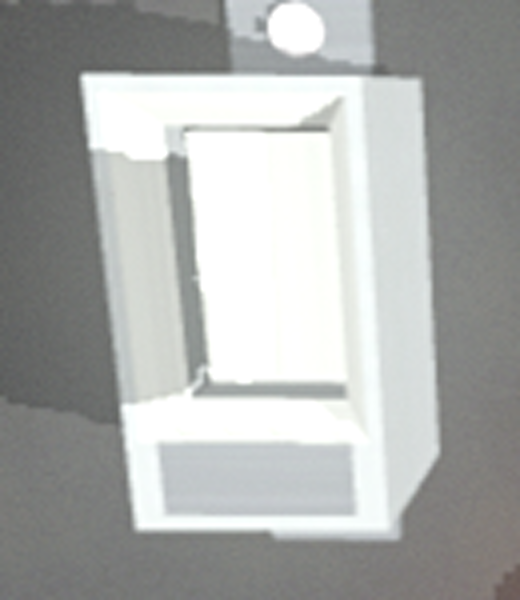

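The rim corners put the bay centre at about (0.597, -0.153) with a yaw of about 2.3°. Moving over it and lowering.

drive_tool:
  moves:
    - {"x": 12, "y": -36, "z": 0, "rx": 0, "ry": 0, "rz": 0.01, "fingers": 1}
    - {"x": 24, "y": -72, "z": 0, "rx": 0, "ry": 0, "rz": 0.01, "fingers": 1}
    - {"x": 36, "y": -100, "z": 0, "rx": 0, "ry": 0, "rz": 0.01, "fingers": 1}
    - {"x": 36, "y": -109, "z": 0, "rx": 0, "ry": 0, "rz": 0.01, "fingers": 1}
    - {"x": 36, "y": -109, "z": 0, "rx": 0, "ry": 0, "rz": 0.01, "fingers": 1}
    - {"x": 36, "y": -109, "z": 25, "rx": 0, "ry": 0, "rz": 0.01, "fingers": 1}
    - {"x": 36, "y": -109, "z": 55, "rx": 0, "ry": 0, "rz": 0.01, "fingers": 1}
    - {"x": 36, "y": -109, "z": 80, "rx": 0, "ry": 0, "rz": 0.01, "fingers": 1}
    - {"x": 36, "y": -109, "z": 85, "rx": 0, "ry": 0, "rz": 0.01, "fingers": 1}
    - {"x": 36, "y": -109, "z": 85, "rx": 0, "ry": 0, "rz": 0.01, "fingers": 1}

```text
time_s: 11.15
tool_pos: [0.5983, -0.1538, 0.1549]
tool_rot: [180.0, 0.0, -177.6]
force: [-0.3, 0.4, -1.9]
grip_width: 0.0276
grasp_force: 34.9
```

```bash
python3 -c "
from h import *
go(.597,-.153,.118,182.3)"
```

```text
at 11.15 [ 0.5983 -0.1538  0.1549] [ 1.7998e+02  2.0000e-02 -1.7764e+02] F [-0.3  0.4 -1.9] w 0.0276 -> shift [ 1.3  0.8 36.9] rot [0.0004 0.0003 0.001 ]
```

drive_tool:
  moves:
    - {"x": 1, "y": 0.5, "z": 6, "rx": 0, "ry": 0, "rz": 0, "fingers": 1}
    - {"x": 1, "y": 0.5, "z": 12, "rx": 0, "ry": 0, "rz": 0, "fingers": 1}
    - {"x": 1, "y": 0.5, "z": 18, "rx": 0, "ry": 0, "rz": 0, "fingers": 1}
    - {"x": 1, "y": 0.5, "z": 24, "rx": 0, "ry": 0, "rz": 0, "fingers": 1}
    - {"x": 1, "y": 0.5, "z": 30, "rx": 0, "ry": 0, "rz": 0, "fingers": 1}
    - {"x": 1, "y": 0.5, "z": 34, "rx": 0, "ry": 0, "rz": 0, "fingers": 1}
    - {"x": 1, "y": 0.5, "z": 37, "rx": 0, "ry": 0, "rz": 0, "fingers": 1}
    - {"x": 1, "y": 0.5, "z": 37, "rx": 0, "ry": 0, "rz": 0, "fingers": 1}

```text
time_s: 12.15
tool_pos: [0.5968, -0.1548, 0.1179]
tool_rot: [-180.0, 0.0, -177.8]
force: [0.9, 0.3, -1.4]
grip_width: 0.0279
grasp_force: 34.9
```

drive_tool:
  moves:
    - {"x": 0, "y": 0, "z": 2, "rx": 0, "ry": 0, "rz": 0, "fingers": 1}
    - {"x": 0, "y": 0, "z": 4, "rx": 0, "ry": 0, "rz": 0, "fingers": 1}
    - {"x": 0, "y": 0, "z": 4, "rx": 0, "ry": 0, "rz": 0, "fingers": 1}

```text
time_s: 12.52
tool_pos: [0.597, -0.1548, 0.114]
tool_rot: [-180.0, 0.1, -177.8]
force: [-1.3, 0.6, 4.7]
grip_width: 0.0276
grasp_force: 34.9
```

It sits on the tray. Release, rise and close the fingers.

drive_tool:
  moves:
    - {"x": 0, "y": 0, "z": 1, "rx": 0, "ry": 0, "rz": 0, "fingers": -0.3}
    - {"x": 0, "y": 0, "z": 1, "rx": 0, "ry": 0, "rz": 0, "fingers": -0.3}
    - {"x": 0, "y": 0, "z": 1, "rx": 0, "ry": 0, "rz": 0, "fingers": -0.3}
    - {"x": 0, "y": 0, "z": 1, "rx": 0, "ry": 0, "rz": 0, "fingers": -0.3}
    - {"x": 0, "y": 0, "z": -10, "rx": 0, "ry": 0, "rz": 0, "fingers": -0.3}
    - {"x": 0, "y": 0, "z": -30, "rx": 0, "ry": 0, "rz": 0, "fingers": -0.3}
    - {"x": 0, "y": 0, "z": -60, "rx": 0, "ry": 0, "rz": 0, "fingers": -0.3}
    - {"x": 0, "y": 0, "z": -70, "rx": 0, "ry": 0, "rz": 0, "fingers": 1}
    - {"x": 0, "y": 0, "z": -70, "rx": 0, "ry": 0, "rz": 0, "fingers": 1}
    - {"x": 0, "y": 0, "z": -70, "rx": 0, "ry": 0, "rz": 0, "fingers": 1}
    - {"x": 0, "y": 0, "z": -70, "rx": 0, "ry": 0, "rz": 0, "fingers": 1}
    - {"x": 0, "y": 0, "z": -70, "rx": 0, "ry": 0, "rz": 0, "fingers": 1}
    - {"x": 0, "y": 0, "z": -70, "rx": 0, "ry": 0, "rz": 0, "fingers": 1}

```text
time_s: 14.15
tool_pos: [0.5964, -0.1547, 0.1832]
tool_rot: [180.0, -0.0, -177.8]
force: [0.2, -0.4, 0.4]
grip_width: 0.0054
grasp_force: 0.0
```

```bash
python3 - <<'E'
from h import *
from cell import vision
go(.597,-.1545,.159,182.3)
d=vision.read_camera('wrist');a=d['image'][60:260,210:430,::-1]
s=vision.read_camera('scene');b=s['image'][140:230,185:284,::-1]
q=P(d)@np.array([.597,-.1545,.148,1]);print(q[:2]/q[2]-[210,60])
cv2.imwrite('pics/c7.png',np.hstack([cv2.resize(a,(396,360)),cv2.resize(b,(396,360))]))
E
```

```text
at 14.15 [ 0.5964 -0.1547  0.1832] [ 1.8000e+02 -3.0000e-02 -1.7776e+02] F [ 0.2 -0.4  0.4] w 0.0054 -> shift [-0.6  0.2 24.2] rot [ 0.0001 -0.0006 -0.001 ]
[109.62091965 172.8700528 ]
```

View pics/c7.png

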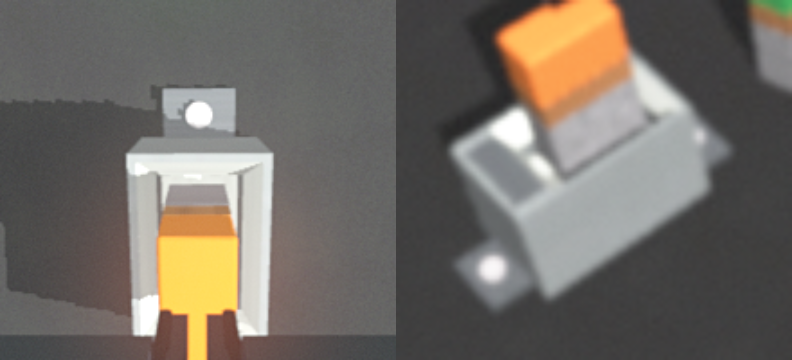

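Orange stands upright and centred in the bay. Now I'll press it.

drive_tool:
  moves:
    - {"x": 0, "y": 0, "z": 12, "rx": 0, "ry": 0, "rz": 0, "fingers": 1}
    - {"x": 0, "y": 0, "z": 20, "rx": 0, "ry": 0, "rz": 0, "fingers": 1}
    - {"x": 0, "y": 0, "z": 24, "rx": 0, "ry": 0, "rz": 0, "fingers": 1}
    - {"x": 0, "y": 0, "z": 28, "rx": 0, "ry": 0, "rz": 0, "fingers": 1}
    - {"x": 0, "y": 0, "z": 32, "rx": 0, "ry": 0, "rz": 0, "fingers": 1}
    - {"x": 0, "y": 0, "z": 36, "rx": 0, "ry": 0, "rz": 0, "fingers": 1}
    - {"x": 0, "y": 0, "z": 40, "rx": 0, "ry": 0, "rz": 0, "fingers": 1}
    - {"x": 0, "y": 0, "z": 44, "rx": 0, "ry": 0, "rz": 0, "fingers": 1}
    - {"x": 0, "y": 0, "z": 48, "rx": 0, "ry": 0, "rz": 0, "fingers": 1}
    - {"x": 0, "y": 0, "z": 51, "rx": 0, "ry": 0, "rz": 0, "fingers": 1}
    - {"x": 0, "y": 0, "z": 51, "rx": 0, "ry": 0, "rz": 0, "fingers": 1}

```text
time_s: 15.62
tool_pos: [0.5968, -0.1549, 0.1334]
tool_rot: [180.0, 0.1, -177.8]
force: [-1.4, 0.5, 6.7]
grip_width: 0.0005
grasp_force: 3.5
```

drive_tool:
  moves:
    - {"x": 0, "y": 0, "z": 2, "rx": 0, "ry": 0, "rz": 0, "fingers": 1}
    - {"x": 0, "y": 0, "z": 3, "rx": 0, "ry": 0, "rz": 0, "fingers": 1}
    - {"x": 0, "y": 0, "z": 4, "rx": 0, "ry": 0, "rz": 0, "fingers": 1}
    - {"x": 0, "y": 0, "z": 4, "rx": 0, "ry": 0, "rz": 0, "fingers": 1}

```text
time_s: 16.12
tool_pos: [0.5969, -0.1549, 0.1297]
tool_rot: [180.0, 0.1, -177.8]
force: [-2.5, 0.4, 8.0]
grip_width: 0.0006
grasp_force: 3.9
```

drive_tool:
  moves:
    - {"x": 0, "y": 0, "z": 1, "rx": 0, "ry": 0, "rz": 0, "fingers": 1}
    - {"x": 0, "y": 0, "z": 2, "rx": 0, "ry": 0, "rz": 0, "fingers": 1}
    - {"x": 0, "y": 0, "z": 2, "rx": 0, "ry": 0, "rz": 0, "fingers": 1}
    - {"x": 0, "y": 0, "z": 2, "rx": 0, "ry": 0, "rz": 0, "fingers": 1}

```text
time_s: 16.62
tool_pos: [0.5975, -0.1552, 0.1296]
tool_rot: [180.0, 0.2, -177.8]
force: [-5.4, 0.1, 14.2]
grip_width: 0.0006
grasp_force: 7.6
```

drive_tool:
  moves:
    - {"x": 0, "y": 0, "z": 0.7, "rx": 0, "ry": 0, "rz": 0, "fingers": 1}
    - {"x": 0, "y": 0, "z": 0.7, "rx": 0, "ry": 0, "rz": 0, "fingers": 1}

```text
time_s: 16.88
tool_pos: [0.5976, -0.1553, 0.1295]
tool_rot: [180.0, 0.2, -177.8]
force: [-4.5, 1.0, 18.6]
grip_width: 0.0003
grasp_force: 9.1
```

drive_tool:
  moves:
    - {"x": 0, "y": 0, "z": -4, "rx": 0, "ry": 0, "rz": 0, "fingers": 1}
    - {"x": 0, "y": 0, "z": -10, "rx": 0, "ry": 0, "rz": 0, "fingers": 1}
    - {"x": 0, "y": 0, "z": -16, "rx": 0, "ry": 0, "rz": 0, "fingers": 1}
    - {"x": 0, "y": 0, "z": -22, "rx": 0, "ry": 0, "rz": 0, "fingers": 1}
    - {"x": 0, "y": 0, "z": -28, "rx": 0, "ry": 0, "rz": 0, "fingers": 1}
    - {"x": 0, "y": 0, "z": -36, "rx": 0, "ry": 0, "rz": 0, "fingers": 1}
    - {"x": 0, "y": 0, "z": -70, "rx": 0, "ry": 0, "rz": 0, "fingers": 1}
    - {"x": 0, "y": 0, "z": -110, "rx": 0, "ry": 0, "rz": 0, "fingers": 1}
    - {"x": 0, "y": 0, "z": -120, "rx": 0, "ry": 0, "rz": 0, "fingers": 1}
    - {"x": 0, "y": 0, "z": -120, "rx": 0, "ry": 0, "rz": 0, "fingers": 1}
    - {"x": 0, "y": 0, "z": -120, "rx": 0, "ry": 0, "rz": 0, "fingers": 1}

```text
time_s: 18.25
tool_pos: [0.5958, -0.1544, 0.2442]
tool_rot: [180.0, -0.1, -177.8]
force: [-0.4, -0.5, 0.1]
grip_width: 0.0002
grasp_force: 0.0
```

```bash
python3 - <<'E'
from h import *
from cell import vision
s=vision.read_camera('scene');i=s['image'][:,:,::-1]
cv2.imwrite('pics/c8.png',np.hstack([cv2.resize(i[140:230,185:284],(396,360)),cv2.resize(i[250:350,300:410],(396,360))]))
E
```

```text
(no output)
```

View pics/c8.png

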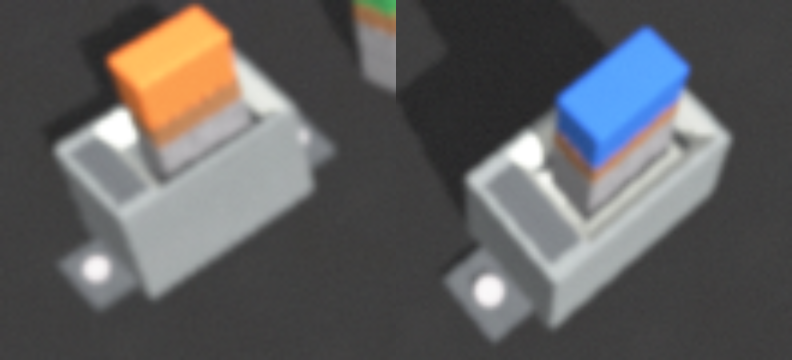

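```bash
python3 - <<'E'
from h import *
p=P(pickle.load(open('pics/scene0.pkl','rb')))
for n,(x,y),c,o in(('orange',(.597,-.1545),2.3,(212,155.5)),('blue',(.577,.2295),0,(344.7,277.8))):
    r=np.radians(c);X=np.array([x,y])+np.array([[np.cos(r),-np.sin(r)],[np.sin(r),np.cos(r)]])@[.028,-.014]
    for z in(.121,.131,.148): q=p@np.array([*X,z,1]);print(n,z,(q[:2]/q[2]).round(1),'obs',o)
E
```

```text
orange 0.121 [213.6 157.8] obs (212, 155.5)
orange 0.131 [212.5 154.5] obs (212, 155.5)
orange 0.148 [210.5 148.9] obs (212, 155.5)
blue 0.121 [343.  282.7] obs (344.7, 277.8)
blue 0.131 [343.2 280.2] obs (344.7, 277.8)
blue 0.148 [343.6 275.8] obs (344.7, 277.8)
```

Orange reads as caught. Blue's reading is ambiguous, so I'll compare its cap directly with the start image.

```bash
python3 - <<'E'
from h import *
from cell import vision
for n in('scene','top'):
    A=pickle.load(open(f'pics/{n}0.pkl','rb'));B=vision.read_camera(n)
    c=(slice(255,330),slice(325,400)) if n=='scene' else (slice(110,190),slice(170,240))
    for d in(A,B):
        i=d['image'][c].astype(int);m=(i[...,2]>i[...,0]+60);v,u=np.nonzero(m)
        print(n,m.sum(),(u.mean()+c[1].start).round(2),(v.mean()+c[0].start).round(2),v.min()+c[0].start)
    p=P(A)
    for z in(.12,.137):q=p@np.array([.577,.2295,z,1]);print('  exp',z,(q[:2]/q[2]).round(2))
E
```

```text
scene 770 361.22 280.3 262
scene 822 362.14 275.77 257
  exp 0.12 [361.03 278.8 ]
  exp 0.137 [361.79 274.46]
top 637 198.51 148.81 132
top 698 195.8 147.15 130
  exp 0.12 [199.85 149.44]
  exp 0.137 [197.22 147.92]
```

The shift in both views matches a 17 mm rise, so blue is raised. Handing in.

```bash
python3 -c "
from cell import workorder
print(workorder.sign_off())"
```

```text
the job is handed in; nothing more can be done
None
```

The job is handed in: the orange block is caught low in the formerly empty dock and the blue block stands raised in its own. I checked both heights in the camera images, but sign-off gave no verdict.

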